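Latch the larger plaster mould

ROBOT

A 6-joint arm with a two-finger parallel gripper is mounted at the origin on the work surface. World frame = base frame: x ahead of the robot, y to its left, z up, the work surface at z = 0. Lengths are in mm, angles in degrees, forces in N, time in s.
With the tool pointing down it reaches from about 275 to 875 mm from the base axis. Payload 12.5 kg.
Tool frame: the origin (TCP) lies midway between the tips of the shut fingers; the grasp point (between the pads) lies ctrl.grip_point_offset behind it (ctrl.grip_point_offset is the distance from the TCP to the grasp point, in mm); y points along the fingers, z is the direction in which the jaws open and shut, and the axes are right-handed (so a half turn about y gives the same grasp; the last joint's range is limited). The gripper opens to 85 mm and grips with 20 to 120 N. Pads are 22 mm wide; open, the fingers measure 114 mm over their backs; the gripper's body (76 mm by 85 mm) begins 54 mm behind the grasp point. The pads swing forward as they close: fully open they stand 13 mm farther back than shut.
Start: joints at [-4.847, 20.094, 94.641, -0, 65.266, -4.847], TCP at [549.986, 0.027, 231.29] pointing down, gripper open.
Joint ranges: [-157.81, 157.81], [-45, 120.19], [0.68, 151.7], [-89.99, 269.99], [4.06, 180], [-164.3, 164.3]. Speed limits (degrees/s): [127.2, 127.2, 159.86, 180, 180, 180].

INTERFACE

Orientations are given as a 3x3 rotation matrix whose columns are the frame's x, y, z axes.
In Python, from plant import ctrl, grab_frame gives the robot as it stands.
- The arm moves only by the tool play_rows, never from a script. Its argument "moves" is a list of rows, each a list of 7 numbers: the shift along the tool's x, y, z as a fraction of full scale, then the turn, a rotation vector about the tool's x, y, z as a fraction of full scale, then the opening, from 0 (shut) to 1 (fully open). In form: [[x, y, z, ax, ay, az, fingers], ...]. A call has 1 to 20 rows; each row is the pose to reach, as a shift and turn from the pose commanded when the call began, along the tool's axes at that moment, turning the shorter way round; what a row does not reach only later rows make up. Full scale, the value 1, is 500 mm for a shift and pi rad for a turn. A row lasts 1/12 s, in which the tool goes at most 41.7 mm and 7.16 degrees, less where a joint would pass 70% of its speed; a pose out of reach is approached as far as the arm can. A call with a number of a shift or a turn outside -1 to 1 is refused whole. A call with a gripper value outside its range is refused whole. The fingers move at their own pace and stop on an object; "newtons" is the grip in N (left out, the last holds). Time passes only in rows, so rows that repeat a pose let the fingers close. It gives the time, the measured TCP pose, the force and the opening at its end, in the units of the state.
- ctrl.state(): the state, without advancing time (a new reading comes with each control period).
- grab_frame(name): name is "scene" or "side" or "wrist"; returns a dict with "img" (480x640x3 uint8, red, green, blue), "fx", "fy", "cx", "cy" (pixels), "camera_from_world" (4x4, takes a point from world to camera coordinates); the wrist camera has in their place "mount" (4x4, takes a point from camera to tool coordinates, whose origin is the TCP and whose axes are the tool frame's). Camera axes: x right, y up, looking along -z (the intrinsics and any distortion apply to the point x, -y, -z); pixel columns grow to the right and rows downward; lengths in mm; the calibration is good to about 2 mm. A picture is of the moment at which its call begins: read the wrist's pose just before it. There is no depth.
- ctrl.job_done(): hands the job in, once; it reports no verdict.
The state is a dict: "clock": time; "qpos": joint angles; "joint_velocities": joint speeds; "effort": joint torques, N m; "tcp_pos": TCP position; "eef_rot": TCP orientation; "force": force on the tool from outside, world axes, zero at the start; "wrist_torque": the same for the moment, N m; "grip_width": opening from 0.0 (shut) to 1.0 (fully open).
Only numpy, scipy, OpenCV 4.12 (cv2) and the standard library are available. Lean on these libraries where they do the work, as an engineer would, in place of code of your own. Each camera call takes 0.05 s, during which the arm holds its last target. There are 200 camera calls.

TASK

Two plaster casting moulds lie on the painters' desk, each with an open draw latch on top. Close the latch of the larger, taller mould: swing its wire loop over so that it hooks on the keeper, then press the lever over and fully down until it snaps shut and draws the halves together. Leave the latch of the smaller mould as it is.

Things in the scene. Friction and masses are not known exactly. Their poses are not given: they have to be found in the camera images.
- big_keeper (a point): Where the loop's bar seats at the steel keeper hook, 10 mm above the top of the larger plaster mould (240x160x100 mm, fixed). x: level, along the latch, away from the lever; y: along the bar; z: up. Hook 24 mm wide, upright at x -10 to -3 mm, lip to x 2.5 mm, its top 12.5 mm up. Lever pivot at x -70, z +12 mm. This far half is sprung (6 N/mm); closing draws it 3.5 mm to the lever.
- big_bar (a point): Middle of the cross bar (6 mm thick, 43 long) ending the larger mould's wire loop; a tab 26 mm wide goes 21 mm beyond. x: from the loop's hinge out along the tab; y: along the bar. Hinge on the lever 24 mm from its pivot; bar 90.5 mm from hinge. Starts about upright, held by slight friction; pushed to keeper +x past 60 deg from level it falls in 1 s, bar landing behind the hook, 10-20 mm spare.
- big_lever (a joint): Angle of the larger mould's steel lever (24 mm wide, 4 thick, 82 long from its pivot): 0 = shut, level, pointing to keeper -x; 1.57 upright; more = leaning to the keeper. Starts 1.9 to 2.1 (stop at 2.15) and stays where it is left. With the loop hooked it stiffens below about 0.9, needs 2 to 4 N near its end, and pulls itself shut below about 0.3.
- small_bar (a point): Middle of the cross bar of the same kind of loop on the smaller mould (205x105x55 mm) beside the larger one; its latch is to stay open as it is.

How it is judged (in metres and radians):
On the way:
1. the larger mould's loop lies hooked: its bar behind the keeper and below the lip (x of big_bar in the frame of big_keeper between -0.005 and 0.03 m and z of big_bar in the frame of big_keeper below 0.007 m), for 0.2 s.
At the end, for the whole second after the job is handed in: The larger mould's lever is fully down (within 0.12 rad of shut) with the loop's bar held against the far face of the keeper: within about 5 mm along the latch, and below the hook's lip (within about 8 mm in height) (value of joint big_lever below 0.12 rad and x of big_bar in the frame of big_keeper between -0.004 and 0.006 m and z of big_bar in the frame of big_keeper between -0.01 and 0.008 m); the robot touches nothing.
It fails at once if the smaller mould's latch was moved (its bar more than 25 mm from where it was) (distance of small_bar from where it was at the start of the episode above 0.025 m).
It also fails if it takes over 42 s, if anything falls off the work surface, if the arm or the gripper's body presses on something with over 40 N, if the wrist force passes 120 N, or if a joint passes its speed limit or range.

## Working session

There is one attempt and no reset: what is moved stays moved. The work goes in short steps, Python scripts to look and compute and a tool call to move; the robot and the scene stay as the last step left them, time stands still between calls to the robot, and variables do not carry over. Pictures are saved under pics/ and viewed, about 8 in all and at most 12, crops included, and the job is handed in when it is done.

Besides the shell and the picture viewer there is one more tool, called after "Request:" in YAML: its name, and indented under it one key for each argument. play_rows: Moves the arm, as the interface text tells. Its arguments: {"type":"object","properties":{"moves":{"type":"array","items":{"type":"array","items":{"type":"number","minimum":-1,"maximum":1}}},"newtons":{"type":"number"}},"required":["moves"]}

```bash
mkdir -p pics; ls; python3 - <<'E'
from plant import ctrl, grab_frame
import cv2,json,pickle
s=ctrl.state();print(s, ctrl.grip_point_offset)
for n in("scene","side","wrist"):
    f=grab_frame(n);cv2.imwrite(f"pics/{n}0.png",f["img"][:,:,::-1]);pickle.dump(f,open(f"{n}0.pkl","wb"))
    print(n,{k:v for k,v in f.items() if k!="img"})
E
```

```text
pics
{'clock': 0.0, 'qpos': array([-4.84767649e+00,  2.01219717e+01,  9.46786345e+01, -1.90525477e-03,
        6.52662391e+01, -4.84707912e+00]), 'joint_velocities': array([ 0.01389364, -0.04002433,  0.01036771,  0.04238464,  0.05862024,
        0.00939401]), 'effort': array([ 1.33101348e-03, -5.06107914e+01, -2.91406649e+01,  6.01447425e-06,
        4.57781483e-03,  4.96419239e-05]), 'tcp_pos': array([5.49652516e+02, 4.26627025e-02, 2.30769867e+02]), 'eef_rot': array([[ 3.46484495e-06, -1.16504987e-03,  9.99999321e-01],
       [-9.99999998e-01,  6.84975006e-05,  3.54465035e-06],
       [-6.85015838e-05, -9.99999319e-01, -1.16504963e-03]]), 'force': array([ 0.67752886, -0.12178941,  0.1762887 ]), 'wrist_torque': array([-0.01530282,  0.03257263,  0.01593293]), 'grip_width': 1.0001349884590915} 18.700000000000003
scene {'fx': 587.2004973691096, 'fy': 587.2004973691096, 'cx': 312.13179565896456, 'cy': 243.06712367303388, 'camera_from_world': array([[-7.51216326e-01,  6.59860626e-01,  1.60619484e-02,
         4.20669572e+02],
       [-5.35106238e-01, -6.23076155e-01,  5.70471225e-01,
   
[... 426 characters left out ...]
4e-01,  4.59981814e-01,  8.53650527e-01,
        -2.46161898e+02],
       [-4.10252555e-01, -7.48629182e-01,  5.20813967e-01,
        -5.78417195e+02],
       [ 0.00000000e+00,  0.00000000e+00,  0.00000000e+00,
         1.00000000e+00]])}
wrist {'fx': 345.04106565327265, 'fy': 345.04106565327265, 'cx': 321.55910799868957, 'cy': 242.86394920543955, 'mount': array([[ 1.48575785e-05, -9.63235758e-01, -2.68657542e-01,
        -6.85629145e+01],
       [ 2.72773573e-04,  2.68657536e-01, -9.63235721e-01,
        -1.42842257e+02],
       [ 9.99999963e-01, -5.89713272e-05,  2.66736859e-04,
         3.22090424e-01],
       [ 0.00000000e+00,  0.00000000e+00,  0.00000000e+00,
         1.00000000e+00]])}
```

View pics/scene0.png

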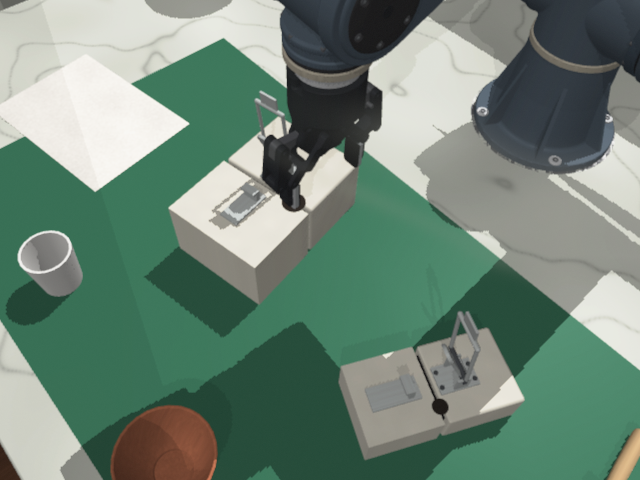

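View pics/side0.png

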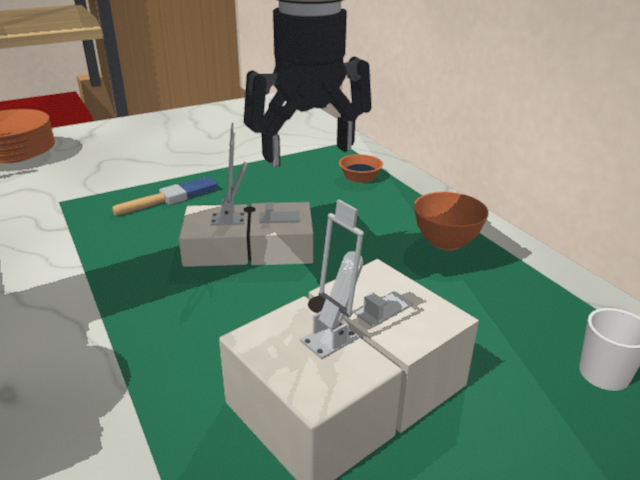

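The side view shows the big mould with its lever plate at about (325,338), the keeper at about (378,305), the bar at about (345,228) and the tab at (346,213). The small mould is behind it, well clear.

```bash
cat > h.py <<'E'
import numpy as np,pickle,cv2
def ray(f,u,v):
    M=np.array(f["camera_from_world"]);R=M[:3,:3];c=-R.T@M[:3,3]
    d=R.T@np.array([(u-f["cx"])/f["fx"],-(v-f["cy"])/f["fy"],-1]);return c,d
def onz(f,u,v,z):
    c,d=ray(f,u,v);return c+d*(z-c[2])/d[2]
def proj(f,p):
    M=np.array(f["camera_from_world"]);q=M[:3,:3]@p+M[:3,3]
    return np.array([f["cx"]+f["fx"]*q[0]/-q[2],f["cy"]-f["fy"]*q[1]/-q[2]])
E
python3 - <<'E'
from h import *
s=pickle.load(open("side0.pkl","rb"));c=pickle.load(open("scene0.pkl","rb"))
for n,u,v in[("left",222,342),("back",378,262),("right",476,322),("front",316,420),("splitfront",402,372),("splitback",312,298)]:print(n,onz(s,u,v,100).round(1))
for n,u,v in[("left",170,210),("front",258,264),("mid",232,162),("splitR",308,208)]:print("scene",n,onz(c,u,v,100).round(1))
a=cv2.resize(s["img"][190:370,280:420,::-1],None,fx=4.2,fy=4.2/1.3*1,interpolation=cv2.INTER_CUBIC)
a=cv2.resize(s["img"][195:365,280:430,::-1],None,fx=3.5,fy=3.5,interpolation=cv2.INTER_CUBIC)
cv2.imwrite("pics/sc.png",a)
E
```

```text
left [394.1 -95.  100. ]
back [624.  -45.5 100. ]
right [ 652.7 -196.   100. ]
front [ 431.  -233.5  100. ]
splitfront [ 535.  -220.6  100. ]
splitback [513.8 -72.4 100. ]
scene left [ 659.7 -189.6  100. ]
scene front [622.2 -39.3 100. ]
scene mid [ 539.8 -205.9  100. ]
scene splitR [511. -67. 100.]
```

View pics/sc.png

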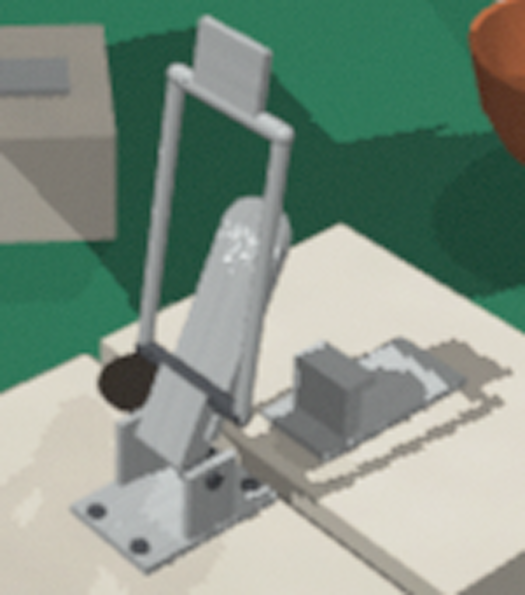

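View pics/wrist0.png

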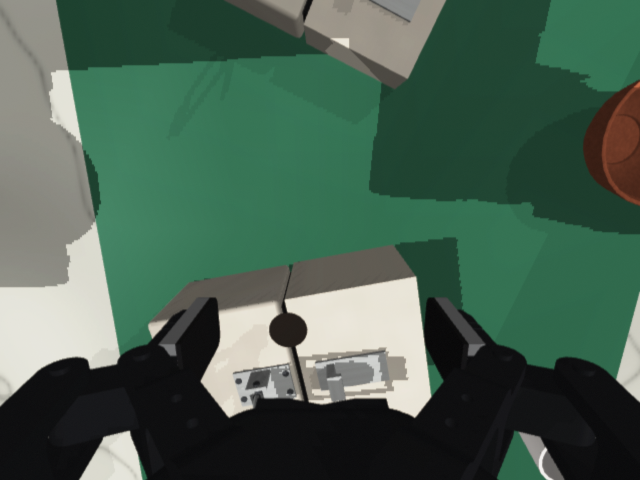

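Side crop: hook top centre is at crop (335,366), bar ends at (178,72) and (285,132), hinge midpoint at (195,381), lever tip at (255,205). The wrist view shows the latch plates below the gripper, with the latch running roughly along +x.

```bash
python3 - <<'E'
from h import *
s=pickle.load(open("side0.pkl","rb"))
px=lambda u,v:(280+u/3.5,195+v/3.5)
th=np.radians(10.5);a=np.array([np.cos(th),np.sin(th),0]);n=np.array([-a[1],a[0],0])
K=onz(s,*px(335,366),122.5)+3.75*a; K[2]=110
print("K",K.round(1))
L=K+[0,0,0]
for nm,u,v in[("bar",231.5,102),("hinge",195,381),("tip",257,203),("tabtop",236,35)]:
    c,d=ray(s,*px(u,v));t=((K-c)@n)/(d@n);p=c+t*d;print(nm,p.round(1),"latch xz",round((p-K)@a,1),round(p[2]-K[2],1))
for r in(-70,):
    p=K+r*a+[0,0,12];q=proj(s,p);print("pivot px crop",((q-[280,195])*3.5).round())
M=np.array([(394.1,-95),(624,-45.5),(652.7,-196),(431,-233.5)]).mean(0);print("mould ctr",M,"latch",(np.r_[M,110]-K)@a,(np.r_[M,110]-K)@n)
E
```

```text
K [ 563.6 -133.3  110. ]
bar [ 512.1 -142.8  235.4] latch xz -52.4 125.4
hinge [ 502.2 -144.7  144.9] latch xz -62.5 34.9
tip [ 523.4 -140.8  198.1] latch xz -40.9 88.1
tabtop [ 512.8 -142.7  255.8] latch xz -51.7 145.8
pivot px crop [174. 452.]
mould ctr [ 525.45 -142.5 ] latch -39.204108936360484 -2.095418109838051
```

The geometry checks out: hinge to pivot is 24.1 mm, bar to hinge 91 mm, lever tip 81 mm, and the lever is at about 1.93 rad. Next I go behind the loop with the fingers shut.

Request:
play_rows:
  moves:
    - [0.04, 0, -0.12, 0, 0, 0, 0]
    - [0.08, 0.01, -0.22, 0, -0.03, 0, 0]
    - [0.08, 0.01, -0.22, 0, -0.058, 0, 0]
    - [0.2, 0.02, -0.21, 0, -0.058, 0, 0]
    - [0.26, 0.026, -0.2, 0, -0.058, 0, 0]
    - [0.308, 0.026, -0.2, 0, -0.058, 0, 0]
    - [0.308, 0.026, -0.2, 0, -0.058, 0, 0]
    - [0.308, 0.026, -0.2, 0, -0.058, 0, 0]
  newtons: 60

```text
clock: 0.82
tcp_pos: [449.7, -155.0, 218.0]
eef_rot: [[0.179, -0.001, 0.984], [-0.984, 0.0, 0.179], [-0.0, -1.0, -0.001]]
force: [0.2, 0.6, 0.6]
grip_width: -0.0
```

```bash
python3 - <<'E'
from plant import ctrl, grab_frame
import cv2,pickle
f=grab_frame("side");pickle.dump(f,open("side1.pkl","wb"))
cv2.imwrite("pics/s1.png",cv2.resize(f["img"][150:400,180:500,::-1],None,fx=2,fy=2,interpolation=cv2.INTER_CUBIC))
s=ctrl.state();print(s["clock"],s["tcp_pos"],s["eef_rot"],s["force"],s["grip_width"])
E
```

```text
0.8667 [ 449.69140894 -153.98219658  218.01418825] [[ 1.79915805e-01 -6.67369848e-04  9.83681787e-01]
 [-9.83681805e-01  5.29151020e-04  1.79916167e-01]
 [-6.40586846e-04 -9.99999637e-01 -5.61276945e-04]] [0.11823535 0.66969933 0.27539201] 0.0020491262814589287
```

View pics/s1.png

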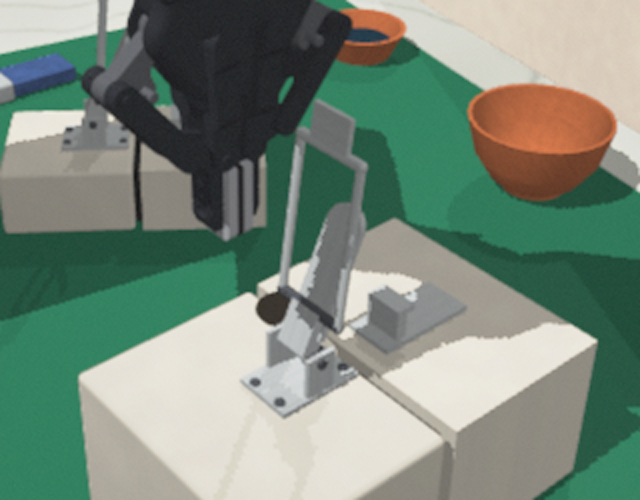

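The fingers are shut behind the loop, aligned with the latch and clear of it. Push along +x now.

Request:
play_rows:
  moves:
    - [0, 0.016, 0.03, 0, 0, 0, 0]
    - [0, 0.016, 0.06, 0, 0, 0, 0]
    - [0, 0.016, 0.075, 0, 0, 0, 0]
    - [0, 0.016, 0.09, 0, 0, 0, 0]
    - [0, 0.016, 0.105, 0, 0, 0, 0]
    - [0, 0.016, 0.12, 0, 0, 0, 0]
    - [0, 0.016, 0.135, 0, 0, 0, 0]
    - [0, 0.016, 0.15, 0, 0, 0, 0]
    - [0, 0.016, 0.165, 0, 0, 0, 0]
    - [0, 0.016, 0.18, 0, 0, 0, 0]
    - [0, 0.016, 0.195, 0, 0, 0, 0]
    - [0, 0.016, 0.205, 0, 0, 0, 0]
    - [0, 0.016, 0.205, 0, 0, 0, 0]
    - [0, 0.016, 0.205, 0, 0, 0, 0]

```text
clock: 2.03
tcp_pos: [550.8, -135.3, 210.1]
eef_rot: [[0.181, -0.0, 0.983], [-0.983, 0.0, 0.181], [-0.0, -1.0, -0.0]]
force: [-0.1, 0.2, 0.0]
grip_width: -0.001
```

Request:
play_rows:
  moves:
    - [0, -0.05, 0, 0, 0, 0, 0]
    - [0, -0.1, 0, 0, 0, 0, 0]
    - [0, -0.1, 0, 0, 0, 0, 0]
    - [0, -0.1, 0, 0, 0, 0, 0]
    - [0, -0.1, 0, 0, 0, 0, 0]
    - [0, -0.1, 0, 0, 0, 0, 0]
    - [0, -0.1, 0, 0, 0, 0, 0]
    - [0, -0.1, 0, 0, 0, 0, 0]
    - [0, -0.1, 0, 0, 0, 0, 0]
    - [0, -0.1, 0, 0, 0, 0, 0]

```text
clock: 2.87
tcp_pos: [550.7, -135.4, 260.0]
eef_rot: [[0.181, -0.0, 0.983], [-0.983, 0.0, 0.181], [-0.0, -1.0, -0.0]]
force: [0.3, 0.4, 0.9]
grip_width: -0.0
```

```bash
python3 - <<'E'
from plant import ctrl, grab_frame
import cv2,pickle
f=grab_frame("side");pickle.dump(f,open("side2.pkl","wb"))
cv2.imwrite("pics/s2.png",cv2.resize(f["img"][180:380,260:460,::-1],None,fx=3,fy=3,interpolation=cv2.INTER_CUBIC))
s=ctrl.state();print(s["clock"],s["tcp_pos"],s["force"])
E
```

```text
2.9167 [ 550.76654582 -135.37961482  260.1297847 ] [ 0.05871647  0.5014723  -0.3539857 ]
```

View pics/s2.png

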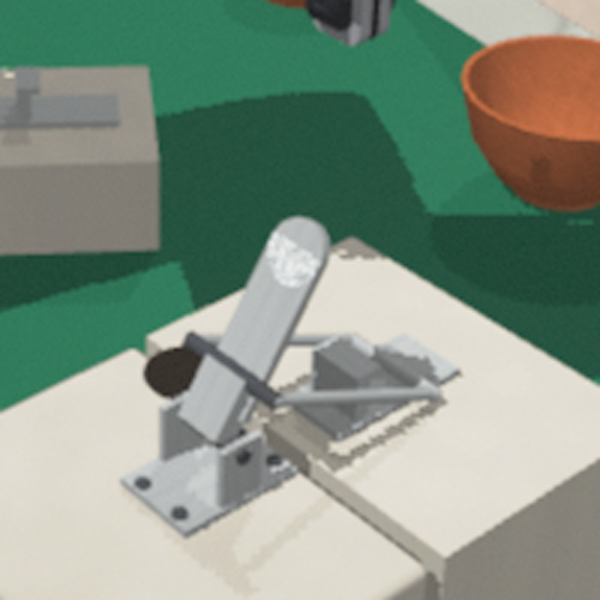

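The loop has fallen over the hook and lies on the keeper plate, with its bar behind the hook. Now go in front of the lever, down, and sweep back toward -x.

Request:
play_rows:
  moves:
    - [0, 0, 0.076, 0, 0, 0, 0]
    - [0, 0.08, 0.076, 0, 0, 0, 0]
    - [0, 0.15, 0.076, 0, 0, 0, 0]
    - [0, 0.178, 0.076, 0, 0, 0, 0]
    - [0, 0.178, 0.05, 0, 0, 0, 0]
    - [0, 0.178, 0.03, 0, 0, 0, 0]
    - [0, 0.178, 0.01, 0, 0, 0, 0]
    - [0, 0.178, -0.01, 0, 0, 0, 0]
    - [0, 0.178, -0.03, 0, 0, 0, 0]
    - [0, 0.178, -0.05, 0, 0, 0, 0]
    - [0, 0.178, -0.07, 0, 0, 0, 0]
    - [0, 0.178, -0.09, 0, 0, 0, 0]
    - [0, 0.178, -0.11, 0, 0, 0, 0]
    - [0, 0.178, -0.13, 0, 0, 0, 0]
    - [0, 0.178, -0.15, 0, 0, 0, 0]
    - [0, 0.178, -0.15, 0, 0, 0, 0]

```text
clock: 4.25
tcp_pos: [475.3, -149.2, 171.2]
eef_rot: [[0.181, -0.001, 0.984], [-0.984, 0.0, 0.181], [-0.0, -1.0, -0.001]]
force: [0.6, -1.2, -0.2]
grip_width: -0.0
```

```bash
python3 - <<'E'
from plant import ctrl, grab_frame
import cv2,pickle
f=grab_frame("side");pickle.dump(f,open("side3.pkl","wb"))
cv2.imwrite("pics/s3.png",cv2.resize(f["img"][180:380,260:460,::-1],None,fx=3,fy=3,interpolation=cv2.INTER_CUBIC))
s=ctrl.state();print(s["clock"],s["tcp_pos"],s["force"])
E
```

```text
4.3 [ 476.08943705 -149.14865479  171.27495189] [0.40773074 0.46714847 0.50514586]
```

View pics/s3.png

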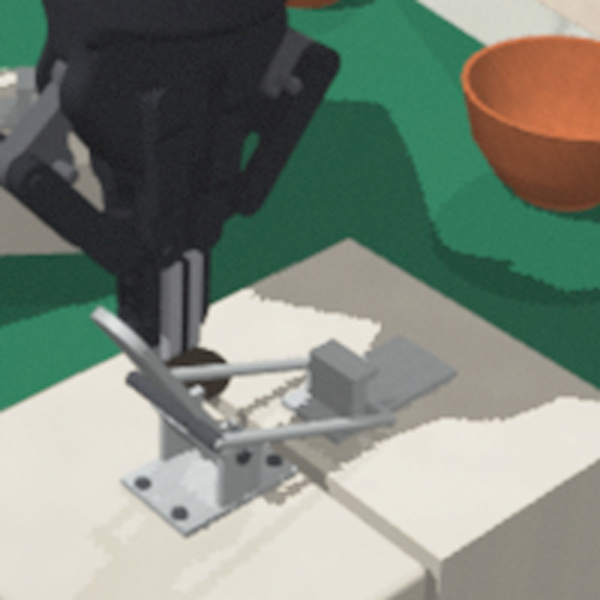

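The lever is past upright at about 55 degrees and the loop is drawn up to the hook. Follow the arc down.

Request:
play_rows:
  moves:
    - [0, 0, -0.015, 0, 0, 0, 0]
    - [0, 0, -0.03, 0, 0, 0, 0]
    - [0, 0.012, -0.043, 0, 0, 0, 0]
    - [0, 0.026, -0.052, 0, 0, 0, 0]
    - [0, 0.037, -0.058, 0, 0, 0, 0]
    - [0, 0.048, -0.062, 0, 0, 0, 0]
    - [0, 0.058, -0.066, 0, 0, 0, 0]
    - [0, 0.066, -0.069, 0, 0, 0, 0]
    - [0, 0.074, -0.071, 0, 0, 0, 0]
    - [0, 0.082, -0.071, 0, 0, 0, 0]
    - [0, 0.088, -0.072, 0, 0, 0, 0]
    - [0, 0.088, -0.072, 0, 0, 0, 0]
    - [0, 0.088, -0.072, 0, 0, 0, 0]

```text
clock: 5.38
tcp_pos: [441.7, -155.5, 127.3]
eef_rot: [[0.181, -0.0, 0.983], [-0.983, 0.0, 0.181], [-0.0, -1.0, -0.0]]
force: [-0.4, 0.4, 0.0]
grip_width: 0.001
```

```bash
python3 - <<'E'
from plant import ctrl, grab_frame
import cv2,pickle
f=grab_frame("side");pickle.dump(f,open("side4.pkl","wb"))
cv2.imwrite("pics/s4.png",cv2.resize(f["img"][180:380,260:460,::-1],None,fx=3,fy=3,interpolation=cv2.INTER_CUBIC))
s=ctrl.state();print(s["clock"],s["tcp_pos"],s["force"])
E
```

```text
5.4333 [ 441.70516391 -155.49320203  127.33676304] [ 0.29445877  0.4579761  -0.00304483]
```

View pics/s4.png

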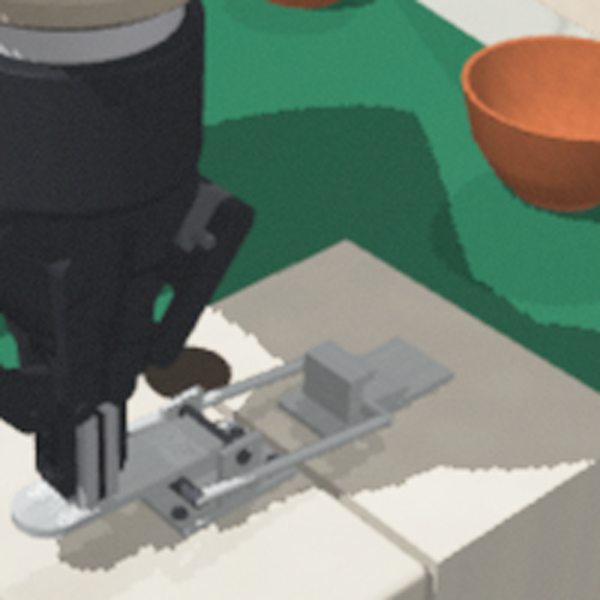

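The lever is level, the loop is on the hook, and there is no residual force, so it appears to have snapped shut. A light confirming press, then retreat.

Request:
play_rows:
  moves:
    - [0, 0.004, 0, 0, 0, 0, 0]
    - [0, 0.008, 0, 0, 0, 0, 0]
    - [0, 0.008, 0, 0, 0, 0, 0]

```text
clock: 5.68
tcp_pos: [441.7, -155.6, 123.8]
eef_rot: [[0.181, 0.0, 0.983], [-0.983, -0.0, 0.181], [0.0, -1.0, 0.0]]
force: [-2.4, 0.3, 9.5]
grip_width: 0.0
```

Request:
play_rows:
  moves:
    - [0, -0.03, 0, 0, 0, 0, 0]
    - [0, -0.1, 0, 0, 0, 0, 0]
    - [0, -0.17, 0, 0, 0, 0, 0]
    - [0, -0.24, -0.06, 0, 0, 0, 0]
    - [0, -0.3, -0.14, 0, 0, 0, 0]
    - [0, -0.3, -0.14, 0, 0, 0, 0]
    - [0, -0.3, -0.14, 0, 0, 0, 0]
    - [0, -0.3, -0.14, 0, 0, 0, 0]

```text
clock: 6.35
tcp_pos: [372.9, -168.4, 273.5]
eef_rot: [[0.18, 0.001, 0.984], [-0.984, -0.001, 0.18], [0.001, -1.0, 0.001]]
force: [-0.2, -0.3, -0.5]
grip_width: 0.001
```

```bash
python3 - <<'E'
from plant import ctrl, grab_frame
import cv2,pickle
f=grab_frame("side");pickle.dump(f,open("side5.pkl","wb"))
cv2.imwrite("pics/s5.png",cv2.resize(f["img"][180:380,200:460,::-1],None,fx=3,fy=3,interpolation=cv2.INTER_CUBIC))
s=ctrl.state();print(s["clock"],s["tcp_pos"],s["force"])
E
```

```text
6.4 [ 373.07988858 -168.13330717  272.8162671 ] [ 0.51746645 -0.18685597 -0.5294962 ]
```

View pics/s5.png

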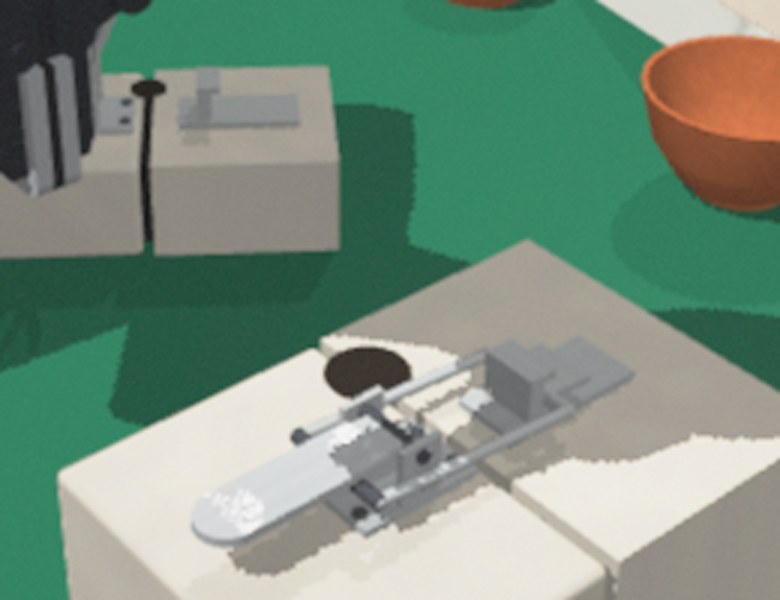

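The lever lies level, the loop's bar is hard against the far face of the hook, and the gripper is clear. The 9.5 N stop came at 123.8 mm, and a shut lever should be at about 124 mm. I'm handing in.

```bash
python3 -c "
from plant import ctrl
print(ctrl.job_done())"
```

```text
the job is handed in; nothing more can be done
None
```

I closed the larger mould's latch and handed the job in at about 6.4 s of the 42 s allowed. `ctrl.job_done()` gives no verdict.

- **What I did:** With the gripper shut, I pushed the loop over so it fell behind the keeper. I then swept the lever back and followed its arc down until it snapped shut.
- **Lever:** A light confirming press met a firm stop of 9.5 N at 123.8 mm; a fully shut lever should sit at about 124 mm. The last picture shows it lying level.
- **Loop:** The last picture shows the bar against the far face of the hook and below the lip. I judged this by eye and did not measure it in millimetres.
- **Robot:** It stood clear above the moulds at hand-in, with the force reading near zero.
- **Smaller mould:** I never went near its latch. The gripper hid that latch in the last view, so I did not confirm by picture that its bar is unmoved.

No check failed or disagreed.

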